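Sort a sawn batch and dial in its job number

ROBOT

A 6-joint arm with a two-finger parallel gripper is mounted at the origin on the work surface. World frame = base frame: x ahead of the robot, y to its left, z up, the work surface at z = 0. Lengths are in mm, angles in rad, forces in N, time in s.
With the tool pointing down it reaches from about 300 to 775 mm from the base axis. Payload 14.6 kg.
Tool frame: the origin (TCP) lies between the finger pads; the fingertips stand 8 mm ahead of it and the grasp point (between the pads) lies 11 mm behind it; z points along the fingers, y is the direction in which the jaws open and shut (so a half turn about z gives the same grasp; the last joint's range is limited). The gripper opens to 94 mm and grips with 3 to 60 N. Pads are 16 mm wide; open, the fingers measure 119 mm over their backs; the gripper's body (75 mm by 177 mm) begins 78 mm behind the grasp point.
Start: joints at [1.205, 0.3, 1.521, -0, 1.321, -0.067], TCP at [161.903, 525.62, 213.446] pointing down, gripper open.
Joint ranges: [-3.03, 3.03], [-0.79, 2.21], [0.23, 2.52], [-1.04, 4.18], [0, 3.07], [-2.55, 2.55]. Speed limits (rad/s): [2.22, 2.22, 2.57, 3.14, 3.14, 3.14].

INTERFACE

Orientations are given as [roll, pitch, yaw] about the fixed x, y, z axes, in that order (R = Rz(yaw) Ry(pitch) Rx(roll)).
In Python, from cell import manip gives the robot as it stands. The module is installed in compiled form; this text tells all that it offers.
- The arm moves only by the tool send_rows, never from a script. Its argument "series" is a list that holds one entry, the list of rows, each a list of 5 numbers: the opening, from 0 (shut) to 1 (fully open), then the shift along the tool's x, y, z in mm, then the turn about the tool's z in degrees. In form: [[[gripper, dx, dy, dz, roll], ...]]. A call has 1 to 10 rows; each row is the pose to reach, as a shift and turn from the pose commanded when the call began, along the tool's axes at that moment; what a row does not reach only later rows make up. A row lasts 1/10 s, in which the tool goes at most 50 mm and 8.59 degrees, less where a joint would pass 70% of its speed; a pose out of reach is approached as far as the arm can. A call with a gripper value outside its range is refused whole. The fingers move at their own pace and stop on an object; "newtons" is the grip in N (left out, the last holds). Time passes only in rows, so rows that repeat a pose let the fingers close. It gives the time, the measured TCP pose, the force and the opening at its end, in the units of the state.
- manip.read_state(): the state, without advancing time (a new reading comes with each control period).
- manip.camera(name): name is "scene" or "side" or "wrist"; returns a dict with "img" (400x640x3 uint8, red, green, blue), "vfov" (degrees; the focal length in pixels is half the picture's height over the tangent of half this angle, whatever the lens; pixels are square), "cx", "cy" (the principal point, pixels), "dist" ([k1, k2, p1, p2, k3] as OpenCV has them; the pictures are not rectified), "pose" (4x4, takes a point from camera to world coordinates); the wrist camera has in their place "T_tool_cam" (4x4, takes a point from camera to tool coordinates, whose origin is the TCP and whose axes are the flange's). Camera axes: x right, y down, z forward; pixel columns grow to the right and rows downward; lengths in mm; the calibration is good to about 2 mm. A picture is of the moment at which its call begins: read the wrist's pose just before it. There is no depth.
- manip.sign_off(): hands the job in, once; it reports no verdict.
Trained networks look in a picture, given as the dict that the camera call returned (one of the last four; its "shot" number tells which), for a name from the list of things; names that differ only in an ending like _2 or _b are one class to them, and where a whole thing is asked for, a point or a joint stands for the part that bears it (a point fixed in the world has none). Each returns a list of dicts, best first, with "conf" (0 to 1); they miss things now and then, are a little off and sometimes report something else, mostly with a low value. They report only what shows in the picture. A call takes as long as a camera call. They do not tell look-alikes from the thing itself.
- manip.find_in(target, picture): "rect" ([left, top, width, height] in pixels, round what is visible of it).
- manip.silhouettes(target, picture): "pixels" (400x640 bool, what is visible of it) and "rect" ([left, top, width, height] in pixels, round what is visible of it).
The state is a dict: "clock": time; "joints": joint angles; "qd": joint speeds; "effort": joint torques, N m; "eef_pos": TCP position; "eef_rot": TCP orientation; "wrist_force": force on the tool from outside, world axes, zero at the start; "moment": the same for the moment, N m; "finger_gap": finger opening in mm.
Only numpy, scipy, OpenCV 4.12 (cv2) and the standard library are available. Lean on these libraries where they do the work, as an engineer would, in place of code of your own. Each camera call takes 0.05 s, during which the arm holds its last target. There are 200 camera calls.

TASK

Sort the sawn brass blanks on the bench: put every reject (the ones cut too short, or milled down to half thickness at one end) into the red scrap box, and lay each good 60 mm blank lengthwise down in its own lane of the blue rack. Only when all are sorted, roll the two number wheels with a fingertip to the number on the job card in the red frame, tens on the left wheel and units on the right one, each digit well centred on top at the red fins. Leave the bottle and the cup where they are.

Things in the scene. Friction and masses are not known exactly. Their poses are not given: they have to be found in the camera images.
- blank0: good blank: sawn brass square bar 60 x 16 x 16 mm, 130 g, lying on the bench. Origin at its middle (8 mm above the bench as it lies); its x axis runs along its length. May be absent.
- blank1: good blank: sawn brass square bar 60 x 16 x 16 mm, 130 g, lying on the bench. Origin at its middle (8 mm above the bench as it lies); its x axis runs along its length. May be absent.
- blank2: good blank: sawn brass square bar 60 x 16 x 16 mm, 130 g, lying on the bench. Origin at its middle (8 mm above the bench as it lies); its x axis runs along its length. May be absent.
- blank3: good blank: sawn brass square bar 60 x 16 x 16 mm, 130 g, lying on the bench. Origin at its middle (8 mm above the bench as it lies); its x axis runs along its length. May be absent.
- short0: reject: brass square bar cut too short, 36 x 16 x 16 mm. Origin at its middle; x along its length. May be absent.
- short1: reject: brass square bar cut too short, 36 x 16 x 16 mm. Origin at its middle; x along its length. May be absent.
- stepped: reject: brass bar 60 x 16 mm with one half milled away: full 16 mm thick over x = -30..0 mm, only 7 mm thick over x = 0..+30 mm (grip the thick half, e.g. at x = -13 mm). Origin at the centre of its underside, x along its length. May be absent.
- rack: blue flat lane rack, 200 mm (its x) by 90 mm (its y), fixed to the bench. Origin at the centre of its underside on the bench. Four open lanes run along its y axis, each 30 mm wide and 80 mm long, centres 46 mm apart in x; lane floors 4 mm above the bench, the 16 mm wide ribs between them and the rim stand 9 mm above the bench (5 mm above the lane floor). One blank fits in a lane.
- lane0 (a point): centre of lane 0's floor; the lane runs along this frame's y axis
- lane1 (a point): centre of lane 1's floor; the lane runs along this frame's y axis
- lane2 (a point): centre of lane 2's floor; the lane runs along this frame's y axis
- lane3 (a point): centre of lane 3's floor; the lane runs along this frame's y axis
- scrap: red open scrap box, outside 150 mm (its x) by 130 mm (its y), 50 mm high, walls and floor about 4 mm, fixed. Origin at the centre of its underside.
- station: grey release station, fixed box 80 mm (x) by 330 mm (y, from -153 to +177 mm), 50 mm high; origin on the bench under x = y = 0, x points away from the robot. On it: the tens wheel at y = +142 mm, the units wheel at y = +85 mm, the red card frame at y = +15 mm, two dark frames for waiting cards at y = -55 and -117 mm.
- tens_top (a point): highest point of the tens wheel's rim, 66 mm above the bench (16 mm above the housing); its x axis is level, along the rim, away from the robot; y along the axle. Small red fins beside the wheel mark the reading line here.
- tens (a joint): black tens wheel (left as the robot sees it), 60 mm diameter, 26 mm wide, white digits 0-9 round its rim. Value = digit on top x 0.6283 rad; stops just below 0 and above 9. Rises when the top is stroked away from the robot. No clicks: light friction (1 N at the rim) holds it; a fingertip pressed on top with a few newtons carries the rim along without slip, 30 mm of stroke per radian.
- units_top (a point): highest point of the units wheel's rim, 66 mm above the bench (16 mm above the housing); its x axis is level, along the rim, away from the robot; y along the axle. Small red fins beside the wheel mark the reading line here.
- units (a joint): black units wheel (right as the robot sees it), 60 mm diameter, 26 mm wide, white digits 0-9 round its rim. Value = digit on top x 0.6283 rad; stops just below 0 and above 9. Rises when the top is stroked away from the robot. No clicks: light friction (1 N at the rim) holds it; a fingertip pressed on top with a few newtons carries the rim along without slip, 30 mm of stroke per radian.
- card27: fixed white job card 46 x 46 x 3 mm with a black 27, lying on the station in the red frame or in one of the dark frames. Origin at the centre of its underside.
- card58: fixed white job card 46 x 46 x 3 mm with a black 58, lying on the station in the red frame or in one of the dark frames. Origin at the centre of its underside.
- card81: fixed white job card 46 x 46 x 3 mm with a black 81, lying on the station in the red frame or in one of the dark frames. Origin at the centre of its underside.
- red_frame (a point): centre of the red card frame on the station: the card lying here carries the current job number
- bottle: drinking bottle, 64 mm diameter, 190 mm high, bystander; origin at the centre of its underside
- cup: grey plastic cup, 70 mm diameter and high, bystander; origin at the centre of its underside
There are look-alikes about, which are no part of the job. Leave any black look-alike of the short1 alone. Several things look just like the scrap: the one meant starts farthest to the robot's right.

How it is judged (in metres and radians):
On the way, in this order (a step that is already met when the one before it is completed fails the run):
1. all good blanks lie in rack lanes and all rejects are in the scrap box (x of blank0 in the frame of rack between -0.092 and 0.092 m and y of blank0 in the frame of rack between -0.03 and 0.03 m and z of each of blank0, blank1, blank2, blank3 in the frame of rack below 0.0145 m and angle between the x axis of each of blank0, blank1, blank2, blank3 and the y axis of rack, either way round below 0.35 rad and linear speed of each of blank0, blank1, blank2, blank3, short0, short1, stepped below 0.03 m/s and x of blank1 in the frame of rack between -0.092 and 0.092 m and y of blank1 in the frame of rack between -0.03 and 0.03 m and x of blank2 in the frame of rack between -0.092 and 0.092 m and y of blank2 in the frame of rack between -0.03 and 0.03 m and x of blank3 in the frame of rack between -0.092 and 0.092 m and y of blank3 in the frame of rack between -0.03 and 0.03 m and x of short0 in the frame of scrap between -0.075 and 0.075 m and y of short0 in the frame of scrap between -0.065 and 0.065 m and z of each of short0, short1, stepped in the frame of scrap below 0.045 m and x of short1 in the frame of scrap between -0.075 and 0.075 m and y of short1 in the frame of scrap between -0.065 and 0.065 m and x of stepped in the frame of scrap between -0.075 and 0.075 m and y of stepped in the frame of scrap between -0.065 and 0.065 m), for 0.2 s.
2. both wheels stand at the digits of the card in the red frame (((horizontal distance between card27 and red_frame below 0.02 m and value of joint tens between 1.05664 and 1.45664 rad and value of joint units between 4.19823 and 4.59823 rad) or (horizontal distance between card58 and red_frame below 0.02 m and value of joint tens between 2.94159 and 3.34159 rad and value of joint units between 4.82655 and 5.22655 rad) or (horizontal distance between card81 and red_frame below 0.02 m and value of joint tens between 4.82655 and 5.22655 rad and value of joint units between 0.428319 and 0.828319 rad)) and velocity of joint tens between -0.1 and 0.1 rad/s and velocity of joint units between -0.1 and 0.1 rad/s), for 0.3 s.
At the end, for the whole second after the job is handed in: Every good blank present lies down in a rack lane (resting on the lane floor, along the lane within 20 degrees), every reject present is inside the scrap box, all at rest, and each wheel stands within 0.2 rad (a third of a step) of its digit on the card in the red frame (all of step 1 and all of step 2); the robot touches nothing.
It fails at once if a bystander (bottle or cup) is moved more than 5 cm (distance of any of bottle, cup from where it was at the start of the episode above 0.05 m).
Of blank0, blank1, blank2, blank3 only 3 to 4 are there at a start; the rules pass over those that are not, and their reading is None.
Of short0, short1, stepped only 2 to 3 are there at a start; the rules pass over those that are not, and their reading is None.
At some moment in a run one of blank0, blank1, blank2, blank3 may be knocked a few centimetres aside while the robot is not near it.
Once in a run the grip may slacken for a moment while it holds something.
It also fails if it takes over 210 s, if anything falls off the work surface, if the arm or the gripper's body presses on something with over 40 N, if the wrist force passes 120 N, or if a joint passes its speed limit or range.

## Working session

There is one attempt and no reset: what is moved stays moved. The work goes in short steps, Python scripts to look and compute and a tool call to move; the robot and the scene stay as the last step left them, time stands still between calls to the robot, and variables do not carry over. Pictures are saved under pics/ and viewed, about 12 in all and at most 16, crops included, and the job is handed in when it is done.

Besides the shell and the picture viewer there is one more tool, called after ">>>" as a command line: name --argument value ..., lists and objects as JSON in quotes. send_rows: Moves the arm, as the interface text tells. Its arguments: {"type":"object","properties":{"series":{"type":"array"},"newtons":{"type":"number"}},"required":["series"]}

```bash
mkdir -p pics
cat > h.py <<'E'
import numpy as np, cv2
from cell import manip
from scipy.spatial.transform import Rotation as R
def K(c):
    f=200/np.tan(np.radians(c["vfov"])/2)
    return np.array([[f,0,c["cx"]],[0,f,c["cy"]],[0,0,1.]])
def shot(name):
    s=manip.read_state(); c=manip.camera(name)
    if name=="wrist":
        T=np.eye(4);T[:3,:3]=R.from_euler("xyz",s["eef_rot"]).as_matrix();T[:3,3]=s["eef_pos"]
        c["pose"]=T@np.array(c["T_tool_cam"])
    c["pose"]=np.array(c["pose"]); return c
def world(c,px,z):
    px=np.atleast_2d(np.array(px,float)); 
    u=cv2.undistortPoints(px[:,None],K(c),np.array(c["dist"],float))[:,0]
    d=np.c_[u,np.ones(len(u))]@c["pose"][:3,:3].T; o=c["pose"][:3,3]
    return (o+d*((z-o[2])/d[:,2])[:,None])[:,:2]
def proj(c,P):
    M=np.linalg.inv(c["pose"]); 
    return cv2.projectPoints(np.array(P,float).reshape(-1,1,3),cv2.Rodrigues(M[:3,:3])[0],M[:3,3],K(c),np.array(c["dist"],float))[0][:,0]
def save(c,n,crop=None,s=1):
    im=c["img"][:,:,::-1]
    if crop: x,y,w,h=crop; im=im[y:y+h,x:x+w]
    cv2.imwrite("pics/"+n,cv2.resize(im,None,fx=s,fy=s,interpolation=cv2.INTER_CUBIC))
E
python3 - <<'E'
from h import *
s=manip.read_state(); print(s["eef_pos"],s["eef_rot"],s["finger_gap"],s["clock"])
ims=[]
for n in ["scene","side","wrist"]:
    c=shot(n); save(c,n+"0.png"); print(n,c["vfov"],c["pose"].round(2).tolist())
    if n!="wrist":
        for t in ["blank0","short0","stepped","rack","scrap","station","bottle","cup","card27","card58","card81"]:
            print(t,[(([int(v) for v in d["rect"]]),round(d["conf"],2)) for d in manip.find_in(t,c)])
E
```

```text
[161.81778083 525.38289073 212.86199011] [-3.14039701e+00 -7.07757448e-05  2.84281446e+00] 93.66932539256224 0.0
scene 43.546642484227505 [[0.62, 0.56, -0.54, 1163.34], [0.78, -0.43, 0.45, -573.75], [0.02, -0.7, -0.71, 980.74], [0.0, 0.0, 0.0, 1.0]]
blank0 [([255, 239, 8, 21], 0.71), ([317, 233, 5, 23], 0.67), ([347, 269, 20, 25], 0.55), ([354, 186, 21, 10], 0.48)]
short0 [([323, 203, 10, 13], 0.54)]
stepped [([276, 264, 15, 18], 0.49)]
rack [([392, 154, 67, 48], 0.64)]
scrap [([159, 184, 78, 65], 0.97), ([159, 249, 82, 77], 0.66), ([344, 269, 24, 25], 0.45), ([392, 156, 70, 47], 0.29)]
station [([311, 228, 130, 101], 0.73)]
bottle [([235, 300, 38, 67], 0.74), ([396, 155, 65, 49], 0.55)]
cup [([457, 199, 31, 36], 0.89), ([158, 246, 82, 82], 0.72), ([366, 254, 24, 24], 0.69), ([252, 240, 12, 19], 0.62), ([344, 268, 21, 25], 0.27)]
card27 [([344, 268, 22, 22], 0.64), ([369, 254, 22, 21], 0.51)]
card58 [([344, 268, 22, 22], 0.64), ([369, 254, 22, 21], 0.51)]
card81 [([344, 268, 22, 22], 0.64), ([369, 254, 22, 21], 0.51)]
side 43.192415064238304 [[0.98, -0.15, 0.13, 337.76], [-0.2, -0.75
[... 225 characters left out ...]
tepped [([331, 250, 25, 10], 0.7)]
rack [([260, 97, 69, 22], 0.97)]
scrap [([178, 260, 86, 87], 0.62), ([290, 291, 83, 82], 0.58), ([262, 96, 67, 25], 0.25)]
station [([357, 132, 67, 114], 0.72)]
bottle [([412, 261, 41, 66], 0.62)]
cup [([354, 88, 22, 30], 0.92), ([370, 151, 24, 14], 0.38)]
card27 [([396, 212, 18, 13], 0.88), ([384, 190, 20, 16], 0.84), ([380, 170, 18, 16], 0.72)]
card58 [([396, 212, 18, 13], 0.88), ([384, 190, 20, 16], 0.84), ([380, 170, 18, 16], 0.72)]
card81 [([396, 212, 18, 13], 0.88), ([384, 190, 20, 16], 0.84), ([380, 170, 18, 16], 0.72)]
wrist 60.09453786864352 [[0.29, 0.93, 0.22, 97.33], [0.96, -0.29, -0.07, 545.18], [-0.0, 0.23, -0.97, 383.35], [0.0, 0.0, 0.0, 1.0]]
```

View pics/scene0.png

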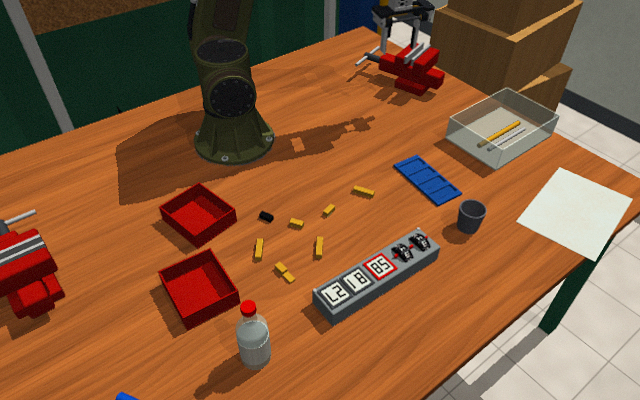

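View pics/side0.png

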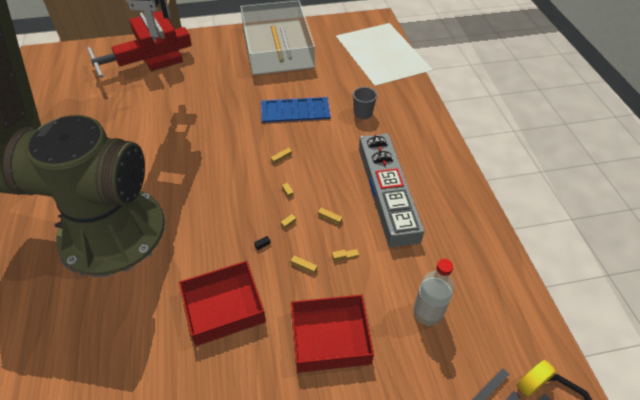

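Scene view: three long blanks (259,248), (319,246) and (364,191), two short ones (296,223) and (328,210), the stepped one (285,272) and a black look-alike (266,216). There are two red boxes, at (198,213) and (200,288). The red frame card at (380,265) appears to read 58. Next I measure everything.

```bash
cat > seg.py <<'E'
from h import *
def brass(c,z=16):
    # yellow top faces: brightness-agnostic hue mask
    hsv=cv2.cvtColor(c["img"],cv2.COLOR_RGB2HSV)
    m=((hsv[:,:,0]>=19)&(hsv[:,:,0]<=32)&(hsv[:,:,1]>120)&(hsv[:,:,2]>90)).astype(np.uint8)
    n,l,st,ce=cv2.connectedComponentsWithStats(m)
    out=[]
    for i in range(1,n):
        if st[i,4]<25: continue
        ys,xs=np.nonzero(l==i); w=world(c,np.c_[xs,ys],z).astype(np.float32)
        r=cv2.minAreaRect(w); (a,b)=r[1]; ang=r[2] if a>=b else r[2]+90
        out.append((ce[i].round(0),np.round(r[0],1),round(max(a,b)),round(min(a,b)),round((ang+90)%180-90),st[i,4]))
    return out
E
python3 - <<'E'
from seg import *
for n in ["scene","side"]:
    c=shot(n); print(n)
    for o in brass(c): print(*o)
    for t in ["scrap","rack","station","cup","bottle"]:
        for d in manip.silhouettes(t,c)[:2]:
            m=d["pixels"]; ys,xs=np.nonzero(m); 
            if len(xs): print(t,round(d["conf"],2),[int(v) for v in d["rect"]],world(c,[[xs.mean(),ys.mean()]],{"scrap":20,"rack":7,"station":45,"cup":35,"bottle":95}[t]).round(0).tolist())
    if n=="scene":
        px=[[198,213],[200,288]]; 
    else: px=[[222,300],[332,330]]
    print("boxes",world(c,px,4).round(0).tolist())
c=shot("side"); 
im=cv2.resize(c["img"][125:250,340:430,::-1],None,fx=4,fy=4,interpolation=cv2.INTER_CUBIC)
im=cv2.rotate(im,cv2.ROTATE_90_COUNTERCLOCKWISE)
c=shot("scene"); im2=cv2.resize(c["img"][170:340,145:345,::-1],None,fx=2.5,fy=2.5,interpolation=cv2.INTER_CUBIC)
h=max(im.shape[0],im2.shape[0]); 
f=lambda i:cv2.copyMakeBorder(i,0,h-i.shape[0],0,0,cv2.BORDER_CONSTANT)
o=np.hstack([f(im),f(im2)]); o=cv2.resize(o,None,fx=.79,fy=.79); print(o.shape); cv2.imwrite("pics/crop1.png",o)
E
```

```text
scene
[503. 131.] [500.7 699.7] 160 18 -90 151
[364. 190.] [435.6 157.1] 62 18 28 90
[329. 209.] [436.8  30. ] 43 20 -74 67
[297. 222.] [419.6 -64.2] 38 18 30 70
[319. 246.] [522.3 -69.6] 68 15 -42 113
[259. 248.] [ 434.6 -191.2] 59 16 -38 124
[280. 267.] [ 516.5 -183.1] 30 17 3 70
[288. 276.] [ 551.4 -184.4] 32 15 3 75
scrap 0.95 [158, 248, 80, 78] [[455.0, -368.0]]
scrap 0.93 [159, 183, 78, 68] [[244.0, -257.0]]
rack 0.73 [392, 153, 70, 50] [[508.0, 339.0]]
station 0.82 [312, 228, 127, 103] [[695.0, -27.0]]
station 0.2 [317, 236, 6, 19] [[542.0, -86.0]]
cup 0.94 [460, 200, 26, 36] [[695.0, 300.0]]
bottle 0.6 [232, 300, 39, 67] [[679.0, -357.0]]
boxes [[223.0, -249.0], [444.0, -362.0]]
side
[275.  38.] [500.2 708.1] 141 12 90 87
[281. 155.] [434.9 154.1] 60 22 28 114
[287. 189.] [432.4  31.8] 42 18 -75 86
[330. 216.] [518.1 -71. ] 61 24 -41 184
[288. 221.] [418.4 -66.5] 39 23 32 109
[344. 254.] [ 530.  -184.1] 58 23 2 190
[304. 264.] [ 431.8 -192.7] 61 21 -38 212
[536. 378.] [ 824.1 -528.8] 89 34 25 774
scrap 0.92 [177, 259, 86, 87] [[244.0, -255.0]]
scrap 0.75 [289, 291, 84, 79] [[457.0, -366.0]]
rack 0.65 [261, 95, 66, 24] [[505.0, 337.0]]
station 0.61 [357, 130, 64, 116] [[672.0, -38.0]]
station 0.32 [390, 213, 21, 14] [[679.0, -139.0]]
cup 0.85 [351, 88, 26, 30] [[701.0, 301.0]]
bottle 0.94 [415, 257, 39, 68] [[665.0, -359.0]]
boxes [[245.0, -240.0], [463.0, -353.0]]
(336, 790, 3)
```

View pics/crop1.png

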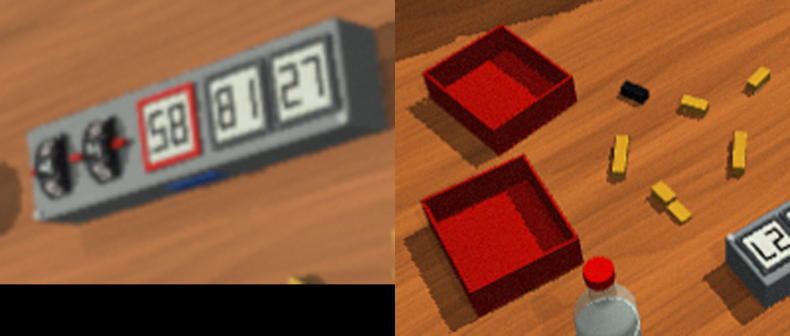

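Red frame holds **58**. Box candidates are (198,213) at world y≈-255 and (200,288) at y≈-366. The second one, at about (456,-366), is farthest to the robot's right, so that is the scrap box. The black piece at (266,216) stays. Next is a wrist overview.

>>> send_rows --series '[[[1,-393,-366,-120,-17.1],[1,-393,-366,-120,-17.1],[1,-393,-366,-120,-17.1],[1,-393,-366,-120,-17.1],[1,-393,-366,-120,-17.1],[1,-393,-366,-120,-17.1],[1,-393,-366,-120,-17.1],[1,-393,-366,-120,-17.1],[1,-393,-366,-120,-17.1],[1,-393,-366,-120,-17.1]]]'

```text
clock: 2.95
eef_pos: [404.2, 103.4, 322.6]
eef_rot: [3.141, 0.001, 3.141]
wrist_force: [0.8, 1.1, 0.1]
finger_gap: 94.2
```

Run:
```python
from seg import *
s=manip.read_state(); print(s["eef_pos"],s["eef_rot"])
c=shot("wrist"); save(c,"w1.png")
for o in brass(c): print(*o)
```

```text
[404.2347126  103.42519657 322.56380362] [3.14139736e+00 8.72547729e-04 3.14121478e+00]
[360. 179.] [432.6 158.3] 60 15 28 443
[205. 171.] [419.2 -58.7] 27 19 30 196
[273. 178.] [430.6  36.6] 36 16 -74 269
[111. 185.] [ 440.  -194.5] 39 15 -40 251
[131. 242.] [ 528.8 -177.3] 56 19 14 354
[ 87. 312.] [ 640.4 -257.7] 129 33 -13 344
[528. 279.] [587.9 417.8] 13 8 8 26
[552. 315.] [640.5 459.9] 129 40 11 470
[488. 372.] [750.6 343.2] 581 30 -90 2603
```

View pics/w1.png

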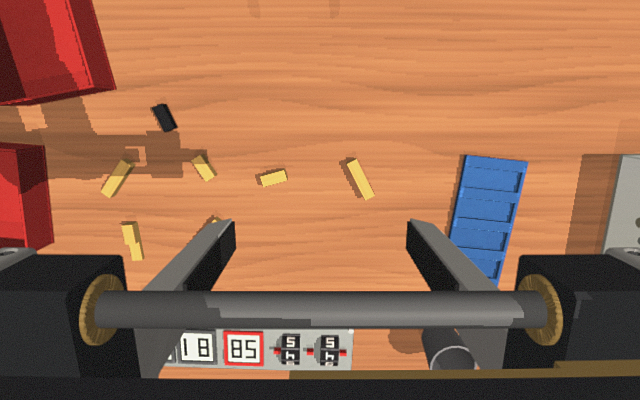

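Wrist view: the rack is at (490,215) and the blanks are clear of each other. Both wheels show about 4–5 at the fins. The image is turned 180° from the robot's view, so the red card "85" is 58 upright. I'll take a second overview further right.

>>> send_rows --series '[[[1,-40,-205,0,0],[1,-40,-205,0,0],[1,-40,-205,0,0],[1,-40,-205,0,0],[1,-40,-205,0,0],[1,-40,-205,0,0]]]'

```text
clock: 3.6
eef_pos: [443.6, -100.6, 321.5]
eef_rot: [3.141, -0.001, 3.139]
wrist_force: [0.1, 0.3, 0.4]
finger_gap: 94.2
```

Run:
```python
from seg import *
s=manip.read_state(); print(s["eef_pos"],s["eef_rot"])
c=shot("wrist"); save(c,"w2.png")
for o in brass(c):
    if o[0][1]<300: print(*o)
for n in ["scene","side"]:
    c=shot(n); hsv=cv2.cvtColor(c["img"],cv2.COLOR_RGB2HSV)
    for nm,m,z,roi in [("rack",(hsv[:,:,0]>100)&(hsv[:,:,0]<125)&(hsv[:,:,1]>130),9,{"scene":(380,140,90,75),"side":(250,85,90,45)}[n]),("box",((hsv[:,:,0]<5)|(hsv[:,:,0]>174))&(hsv[:,:,1]>150),50,{"scene":(150,240,95,95),"side":(280,280,105,105)}[n])]:
        k=np.zeros(m.shape,bool);x,y,w,h=roi;k[y:y+h,x:x+w]=1
        ys,xs=np.nonzero(m&k); r=cv2.minAreaRect(world(c,np.c_[xs,ys],z).astype(np.float32)); print(n,nm,np.round(r[0]),np.round(r[1]),round(r[2],1))
```

```text
[ 443.63669143 -100.56829855  321.50820677] [ 3.14134666e+00 -5.94272344e-04  3.13865785e+00]
[349. 140.] [417.1 -62.9] 35 15 31 287
[257. 151.] [ 432.2 -189. ] 59 15 -38 476
[507. 151.] [432.3 156.9] 62 18 31 484
[420. 150.] [431.   34.6] 37 16 -76 292
[345. 211.] [518.1 -67. ] 59 17 -41 412
[267. 218.] [ 527.9 -179.2] 58 17 5 402
[528. 282.] [633. 215.] 25 9 19 52
scene rack [506. 338.] [ 94. 203.] 84.0
scene box [ 461. -369.] [136. 263.] 83.1
side rack [504. 340.] [ 91. 195.] 84.7
side box [ 455. -375.] [146. 148.] 85.3
```

View pics/w2.png

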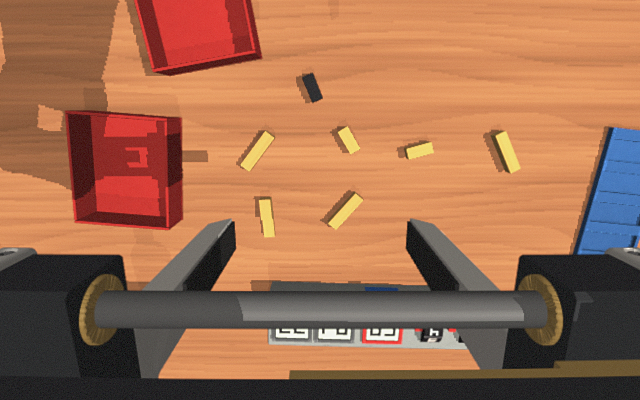

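Pieces match their nominal sizes (60/36 × 16). Rejects go first, starting with the stepped one, whose thick half is nearest the robot, gripped at about (514,-180).

>>> send_rows --newtons 40 --series '[[[0.5,-71,-80,250,-4],[0.5,-71,-80,250,-4],[0.5,-71,-80,250,-4],[0.5,-71,-80,250,-4],[0.5,-71,-80,250,-4],[0.5,-71,-80,250,-4],[0.5,-71,-80,250,-4],[0.5,-71,-80,290,-4],[0.5,-71,-80,309,-4],[0.5,-71,-80,309,-4]]]'

```text
clock: 4.75
eef_pos: [514.1, -178.1, 12.4]
eef_rot: [3.141, -0.002, -3.071]
wrist_force: [-0.1, 0.4, 0.2]
finger_gap: 47.3
```

>>> send_rows --series '[[[0,0,0,0,0],[0,0,0,0,0],[0,0,0,0,0],[0,0,0,0,0],[0,0,0,0,0],[0,0,0,-40,0],[0,0,0,-90,0],[0,0,0,-90,0]]]'

```text
clock: 5.55
eef_pos: [517.2, -180.7, 108.9]
eef_rot: [-3.137, 0.009, -3.072]
wrist_force: [1.4, 0.0, -2.1]
finger_gap: 15.3
```

Run:
```python
from seg import *
s=manip.read_state(); print(s["eef_pos"],s["eef_rot"],s["finger_gap"])
c=shot("wrist"); save(c,"w3.png")
```

```text
[ 517.16575958 -180.71033318  108.9478347 ] [-3.13722291  0.00850042 -3.07213442] 15.282531429158219
```

View pics/w3.png

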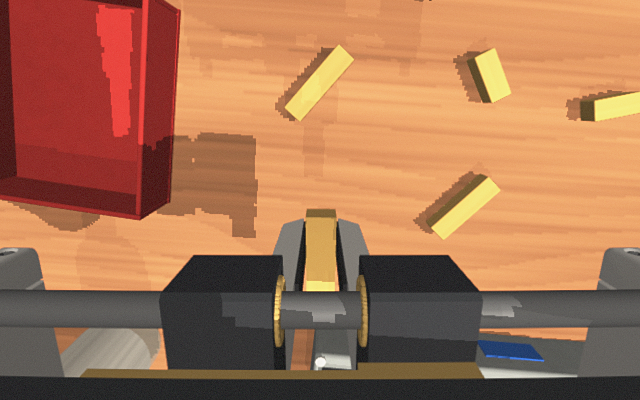

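The stepped bar is held (gap 15.3), and the neighbours are clear and undisturbed. The box is on the left. Dropping it in.

>>> send_rows --series '[[[0,70,-180,0,0],[0,70,-180,0,0],[0,70,-180,0,0],[0,70,-180,0,0],[0,70,-180,0,0],[0,70,-180,40,0],[0,70,-180,68,0],[0,70,-180,68,0]]]'

```text
clock: 6.4
eef_pos: [455.4, -361.8, 30.1]
eef_rot: [3.136, -0.006, -3.072]
wrist_force: [-0.1, 1.0, -0.9]
finger_gap: 15.3
```

>>> send_rows --series '[[[0.5,0,0,0,0],[0.5,0,0,0,0],[0.5,0,0,-40,0],[0.5,0,0,-90,0],[0.5,0,0,-140,0],[0.5,0,0,-140,0]]]'

```text
clock: 7.0
eef_pos: [459.5, -365.8, 183.7]
eef_rot: [-3.132, 0.009, -3.072]
wrist_force: [0.2, -1.1, -0.6]
finger_gap: 47.3
```

```bash
cat > plan.py <<'E'
from h import *
def plan(pts,start=None):
    if start is None:
        s=manip.read_state(); start=(*s["eef_pos"],np.degrees(s["eef_rot"][2]))
    for p in pts:
        x,y,z,w=start; a=np.radians(w); d=np.array(p[:2])-[x,y]
        print(p,"-> dx %.1f dy %.1f dz %.1f roll %.1f dist %.0f"%(d@[np.cos(a),np.sin(a)],d@[np.sin(a),-np.cos(a)],z-p[2],(w-p[3]+180)%360-180,np.hypot(*d)))
        start=p
E
python3 - <<'E'
from seg import *; from plan import plan
s=manip.read_state(); print(s["eef_pos"],s["eef_rot"],s["finger_gap"])
c=shot("side")
for o in brass(c): print(*o)
c=shot("wrist")
for o in brass(c): print(*o)
plan([(417.5,-63,12,210),(440,-380,40,180),(431,35,12,105),(470,-350,40,180)])
E
```

```text
[ 459.49152568 -365.75389063  183.7131023 ] [-3.13183907  0.00939311 -3.07182686] 47.26587439198461
[275.  38.] [500.2 708.4] 140 12 90 85
[ 4. 71.] [-366.4  695.3] 191 32 -66 223
[285. 223.] [409.4 -71.2] 21 18 -61 56
[304. 264.] [ 431.9 -192.1] 61 22 -39 216
[338. 331.] [ 473.3 -362.6] 57 19 2 226
[536. 378.] [ 824.1 -528.8] 89 34 24 779
[498. 165.] [ 431.7 -190.3] 59 17 -38 100
[617. 164.] [421.3 -77.6] 31 7 33 94
[324. 164.] [ 444.  -363.7] 15 2 -86 33
[596. 252.] [517.2 -70.3] 60 16 -37 107
[609. 252.] [513.5 -59.4] 40 10 -41 76
[589. 270.] [536.4 -76.1] 16 5 -40 39
[204. 311.] [ 615.3 -481. ] 90 24 -5 631
[437. 311.] [ 596.2 -232.3] 88 24 12 659
[391. 372.] [ 678.5 -301.6] 465 22 -86 3454
(417.5, -63, 12, 210) -> dx 19.2 dy 303.4 dz 165.1 roll -26.0 dist 304
(440, -380, 40, 180) -> dx 139.0 dy -285.8 dz -28.0 roll 30.0 dist 318
(431, 35, 12, 105) -> dx 9.0 dy 415.0 dz 28.0 roll 75.0 dist 415
(470, -350, 40, 180) -> dx -382.0 dy -62.0 dz -28.0 roll -75.0 dist 387
```

>>> send_rows --series '[[[0.5,18.5,304,60,-26],[0.5,18.5,304,60,-26],[0.5,18.5,304,60,-26],[0.5,18.5,304,60,-26],[0.5,18.5,304,60,-26],[0.5,18.5,304,60,-26],[0.5,18.5,304,60,-26],[0.5,18.5,304,60,-26]]]'

```text
clock: 7.9
eef_pos: [417.4, -61.4, 114.4]
eef_rot: [3.141, -0.001, -2.616]
wrist_force: [0.3, -0.6, 0.0]
finger_gap: 47.0
```

Run:
```python
from seg import *; from plan import plan
c=shot("wrist")
s=manip.read_state(); print(s["eef_pos"],s["eef_rot"],s["finger_gap"])
for o in brass(c): 
    if o[0][1]<300: print(*o)
plan([(417.5,-63,12,210),(440,-380,40,180),(431,35,12,105),(470,-350,40,180)])
```

```text
[417.7911379  -62.26778583 114.66648421] [ 3.14156054e+00 -2.37591633e-04 -2.61774816e+00] 46.81053651044843
[153. 146.] [ 446.5 -194.2] 17 7 -38 121
[320. 195.] [416.7 -63. ] 36 15 30 815
[418. 265.] [427.1  40.2] 21 8 62 117
[279. 284.] [501.4 -54.6] 23 14 -60 295
[426. 284.] [439.6  55. ] 11 6 34 49
(417.5, -63, 12, 210) -> dx 0.6 dy -0.5 dz 102.7 roll 0.0 dist 1
(440, -380, 40, 180) -> dx 139.0 dy -285.8 dz -28.0 roll 30.0 dist 318
(431, 35, 12, 105) -> dx 9.0 dy 415.0 dz 28.0 roll 75.0 dist 415
(470, -350, 40, 180) -> dx -382.0 dy -62.0 dz -28.0 roll -75.0 dist 387
```

>>> send_rows --series '[[[0.5,0.5,0,50,0],[0.5,0.5,0,90,0],[0.5,0.5,0,102.5,0],[0.5,0.5,0,102.5,0],[0,0.5,0,102.5,0],[0,0.5,0,102.5,0],[0,0.5,0,102.5,0],[0,0.5,0,102.5,0],[0,0.5,0,102.5,0]]]'

```text
clock: 8.85
eef_pos: [417.6, -62.4, 12.8]
eef_rot: [-3.141, 0.001, -2.618]
wrist_force: [-2.2, -0.2, 6.4]
finger_gap: 15.4
```

>>> send_rows --series '[[[0,0,0,-50,0],[0,0,0,-100,0],[0,139,-286,-100,30],[0,139,-286,-100,30],[0,139,-286,-100,30],[0,139,-286,-100,30],[0,139,-286,-100,30],[0,139,-286,-100,30],[0,139,-286,-100,30],[0,139,-286,-100,30]]]'

```text
clock: 9.85
eef_pos: [439.2, -381.5, 111.7]
eef_rot: [3.141, -0.0, 3.139]
wrist_force: [0.5, 1.0, -0.9]
finger_gap: 15.6
```

>>> send_rows --series '[[[0,0,0,40,0],[0,0,0,70,0],[0,0,0,70,0],[0.5,0,0,70,0],[0.5,0,0,70,0],[0.5,0,0,30,0],[0.5,0,0,-20,0],[0.5,0,0,-20,0]]]'

```text
clock: 10.65
eef_pos: [442.2, -381.5, 140.8]
eef_rot: [-3.133, 0.009, 3.142]
wrist_force: [-0.1, -0.4, -0.6]
finger_gap: 46.5
```

Run:
```python
from seg import *; from plan import plan
c=shot("side")
s=manip.read_state(); print(s["eef_pos"],s["eef_rot"],s["finger_gap"],s["clock"])
for o in brass(c): print(*o)
plan([(431,35,110,105),(470,-350,40,180)])
```

```text
[ 441.26515623 -380.68008523  137.39042939] [-3.13554155  0.00613011  3.14150822] 46.87463301054059 10.7
[275.  37.] [500.  708.4] 140 12 90 86
[ 4. 71.] [-360.2  696.5] 192 32 -79 224
[295. 262.] [ 415.5 -188.7] 35 10 -60 44
[339. 334.] [ 473.7 -369.6] 55 5 1 64
[326. 347.] [ 441.2 -390.3] 34 18 2 152
[536. 378.] [ 824.  -528.9] 89 34 24 780
(431, 35, 110, 105) -> dx 10.3 dy 415.7 dz 27.4 roll 75.0 dist 416
(470, -350, 40, 180) -> dx -382.0 dy -62.0 dz 70.0 roll -75.0 dist 387
```

>>> send_rows --series '[[[0.5,9,415.5,20,75],[0.5,9,415.5,20,75],[0.5,9,415.5,20,75],[0.5,9,415.5,20,75],[0.5,9,415.5,20,75],[0.5,9,415.5,20,75],[0.5,9,415.5,20,75],[0.5,9,415.5,20,75],[0.5,9,415.5,20,75],[0.5,9,415.5,20,75]]]'

```text
clock: 11.7
eef_pos: [430.4, 39.1, 112.4]
eef_rot: [3.141, -0.0, 1.83]
wrist_force: [-0.2, -0.4, -0.9]
finger_gap: 47.1
```

Run:
```python
from seg import *; from plan import plan
c=shot("wrist"); c2=shot("wrist")
s=manip.read_state(); print(s["eef_pos"],s["eef_rot"],s["finger_gap"])
for o in brass(c2): 
    if o[0][1]<300: print(*o)
plan([(431,35,12,105),(470,-350,110,180)])
```

```text
[430.67850853  37.30473426 112.40375254] [3.14130390e+00 7.03127628e-06 1.83352587e+00] 47.23623145401484
[369.  39.] [433.8 158.7] 59 16 28 1826
[322. 198.] [432.   36.9] 35 15 -75 810
(431, 35, 12, 105) -> dx -2.3 dy -0.3 dz 100.4 roll 0.1 dist 2
(470, -350, 110, 180) -> dx -382.0 dy -62.0 dz -98.0 roll -75.0 dist 387
```

>>> send_rows --series '[[[0.5,0,1,50,0],[0.5,0,1,90,0],[0.5,0,1,100,0],[0.5,0,1,100,0],[0,0,1,100,0],[0,0,1,100,0],[0,0,1,100,0],[0,0,1,100,0],[0,0,1,100,0]]]'

```text
clock: 12.7
eef_pos: [432.3, 36.2, 12.9]
eef_rot: [3.14, 0.0, 1.832]
wrist_force: [-1.8, 0.1, 7.0]
finger_gap: 15.4
```

>>> send_rows --series '[[[0,0,0,-50,0],[0,0,0,-98,0],[0,-382,-62,-98,-75],[0,-382,-62,-98,-75],[0,-382,-62,-98,-75],[0,-382,-62,-98,-75],[0,-382,-62,-98,-75],[0,-382,-62,-98,-75],[0,-382,-62,-98,-75],[0,-382,-62,-98,-75]]]'

```text
clock: 13.7
eef_pos: [468.3, -326.2, 110.4]
eef_rot: [3.142, -0.0, 2.926]
wrist_force: [0.7, 0.4, -0.1]
finger_gap: 15.1
```

Run:
```python
from seg import *; from plan import plan
s=manip.read_state(); print(s["eef_pos"],s["eef_rot"],s["finger_gap"],s["clock"])
c=shot("wrist");  c=shot("side"); save(c,"s2.png",(170,240,220,150),3)
s=manip.read_state(); print(s["eef_pos"],s["eef_rot"],s["finger_gap"],s["clock"])
plan([(470,-350,40,180)])
```

```text
[ 468.28438925 -326.17193285  110.37888563] [ 3.14151411e+00 -2.26376430e-05  2.92648324e+00] 15.141034599311068 13.7
[ 467.97368851 -328.90500391  109.92612238] [-3.14077401e+00  3.21917767e-04  2.92420032e+00] 15.622000477236462 13.8
(470, -350, 40, 180) -> dx -6.5 dy -20.2 dz 69.9 roll -12.5 dist 21
```

>>> send_rows --series '[[[0,10,-13.5,0,0],[0,10,-13.5,0,0],[0,10,-13.5,40,0],[0,10,-13.5,74,0],[0,10,-13.5,74,0],[0.3,10,-13.5,74,0],[0.3,10,-13.5,74,0],[0.3,10,-13.5,74,0],[0.3,10,-13.5,30,0],[0.3,10,-13.5,-10,0]]]'

```text
clock: 14.8
eef_pos: [455.7, -335.1, 122.3]
eef_rot: [-3.142, -0.0, 2.92]
wrist_force: [0.1, -0.8, 0.2]
finger_gap: 28.1
```

>>> send_rows --series '[[[0.5,0,0,-80,0],[0.5,0,0,-80,0],[0.5,0,0,-80,0]]]'

```text
clock: 15.1
eef_pos: [457.1, -336.2, 206.3]
eef_rot: [-3.137, 0.008, 2.92]
wrist_force: [0.0, 0.8, -0.5]
finger_gap: 46.0
```

Run:
```python
from seg import *; from plan import plan
c=shot("wrist"); c=shot("wrist"); save(c,"w4.png")
s=manip.read_state(); print(s["eef_pos"],s["eef_rot"],s["finger_gap"],s["clock"])
for o in brass(c): 
    if o[0][1]<300: print(*o)
plan([(432,-189.5,110,142)])
```

```text
[ 455.86054459 -335.23668327  201.19201543] [-3.14071519e+00  1.66417064e-03  2.92021581e+00] 46.85740681220492 15.2
[454. 125.] [ 432.7 -190.1] 58 16 -38 397
[581. 177.] [518.7 -67.5] 59 17 -40 608
[265. 170.] [ 440.8 -389.9] 36 17 1 246
[322. 170.] [ 454.7 -333.8] 34 15 -13 213
[300. 189.] [ 472.  -361.8] 58 17 5 563
(432, -189.5, 110, 142) -> dx 55.3 dy 136.9 dz 91.2 roll 25.3 dist 148
```

View pics/w4.png

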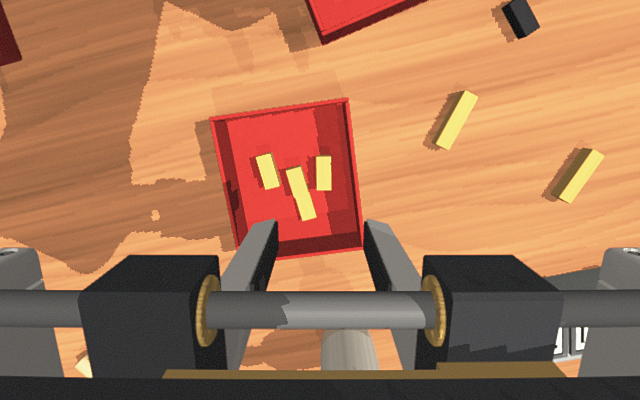

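All three rejects lie inside the scrap box at (265,170), (300,190) and (322,170). Now the first blank.

>>> send_rows --series '[[[0.5,55,136.5,90,25],[0.5,55,136.5,90,25],[0.5,55,136.5,90,25],[0.5,55,136.5,90,25],[0.5,55,136.5,90,25],[0.5,55,136.5,90,25],[0.5,55,136.5,90,25]]]'

```text
clock: 15.9
eef_pos: [432.5, -191.0, 110.7]
eef_rot: [3.142, 0.001, 2.484]
wrist_force: [-0.2, -0.4, 0.4]
finger_gap: 47.0
```

Run:
```python
from seg import *; from plan import plan
c=shot("wrist"); c=shot("wrist")
s=manip.read_state(); print(s["eef_pos"],s["eef_rot"],s["finger_gap"],s["clock"])
for o in brass(c): 
    if o[0][1]<300: print(*o)
plan([(432,-189.7,16,142),(482,250,120,84)])
```

```text
[ 432.35620505 -190.94092581  110.66712883] [3.14150544e+00 7.86878178e-04 2.48305900e+00] 46.88440978330693 16.0
[513. 186.] [516.3 -68.8] 59 22 -41 1412
[502. 159.] [494.7 -62.9] 8 4 -3 27
[323. 193.] [ 431.7 -188.3] 59 15 -38 1417
(432, -189.7, 16, 142) -> dx 1.0 dy 0.8 dz 94.7 roll 0.3 dist 1
(482, 250, 120, 84) -> dx 231.3 dy 377.3 dz -104.0 roll 58.0 dist 443
```

>>> send_rows --series '[[[0.5,1.5,1,50,0],[0.5,1.5,1,85,0],[0.5,1.5,1,94.5,0],[0.5,1.5,1,94.5,0],[0,1.5,1,94.5,0],[0,1.5,1,94.5,0],[0,1.5,1,94.5,0],[0,1.5,1,94.5,0],[0,1.5,1,94.5,0],[0,1.5,1,0,0]]]'

```text
clock: 17.0
eef_pos: [428.7, -186.8, 61.7]
eef_rot: [-3.14, -0.01, 2.484]
wrist_force: [0.6, -0.7, -1.8]
finger_gap: 15.3
```

>>> send_rows --series '[[[0,0,0,-45,0],[0,261,416,-110,58],[0,261,416,-110,58],[0,261,416,-110,58],[0,261,416,-110,58],[0,261,416,-110,58],[0,261,416,-110,58],[0,261,416,-110,58],[0,261,416,-110,58],[0,261,416,-110,58]]]'

```text
clock: 18.0
eef_pos: [470.5, 208.0, 163.6]
eef_rot: [-3.142, 0.0, 1.467]
wrist_force: [1.9, -0.4, -0.8]
finger_gap: 15.5
```

Run:
```python
from seg import *; from plan import plan
c=shot("wrist"); c=shot("wrist"); c=shot("wrist"); save(c,"w5.png")
s=manip.read_state(); print(s["eef_pos"],s["eef_rot"],s["finger_gap"],s["clock"])
for o in brass(c): 
    if o[0][1]<330: print(*o)
```

```text
[470.40209332 208.28325945 163.20971358] [-3.14152266e+00 -5.79688212e-05  1.47564180e+00] 15.062432112289953 18.15
[321. 235.] [464.2 152.4] 108 30 85 2681
[270. 245.] [417.7 152.5] 22 13 28 185
[280. 284.] [420.3 108.6] 22 8 74 104
[363. 312.] [500.3  70.2] 83 10 88 367
[277. 322.] [412.6  68.6] 60 8 83 224
```

View pics/w5.png

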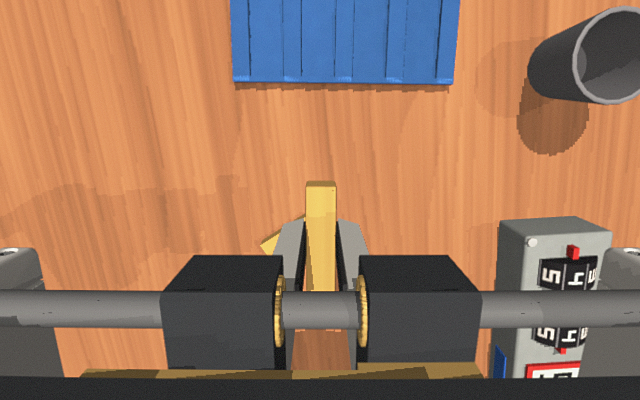

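Rack near edge spans (235,79)–(453,81), with its lanes running up the picture. The tens wheel reads about 4 at the fin (573,250).

Run:
```python
from seg import *; from plan import plan
c=shot("wrist")
s=manip.read_state(); print(s["eef_pos"],s["eef_rot"],s["finger_gap"],s["clock"])
hsv=cv2.cvtColor(c["img"],cv2.COLOR_RGB2HSV)
m=((hsv[:,:,0]>100)&(hsv[:,:,0]<125)&(hsv[:,:,1]>130)); m[120:]=0
E=[]
for r in (10,30,50,70):
    x=np.nonzero(m[r])[0]; E.append([x.min(),x.max(),r]); 
    w=world(c,[[x.min(),r],[x.max(),r]],9); print(r,x.min(),x.max(),w.round(1).tolist())
for q in (250,300,350,400,440):
    y=np.nonzero(m[:,q])[0].max(); print(q,y,world(c,[[q,y]],5).round(1))
# rotated line angles
b=world(c,[[q,np.nonzero(m[:,q])[0].max()] for q in range(245,445,10)],4); p=np.polyfit(b[:,0],b[:,1],1); print("edge ang",np.degrees(np.arctan(p[0])),"y at 505",np.polyval(p,505))
```

```text
[470.36458718 206.71417246 162.92668613] [-3.14097706e+00  4.85242370e-04  1.47397932e+00] 15.412104939024436 18.2
10 231 458 [[407.5, 364.7], [602.4, 346.5]]
30 232 456 [[406.0, 348.7], [600.5, 330.5]]
50 232 455 [[403.5, 332.4], [599.4, 314.0]]
70 233 453 [[401.9, 315.7], [597.5, 297.3]]
250 78 [[415.3 307.9]]
300 78 [[460.5 303.5]]
350 79 [[505.5 298.3]]
400 80 [[550.7 293.3]]
440 80 [[587.  289.9]]
edge ang -6.0420700266865905 y at 505 298.4676799505297
```

>>> send_rows --series '[[[0,138,-48.5,0,0.5],[0,138,-48.5,0,0.5],[0,138,-48.5,0,0.5],[0,138,-48.5,50,0.5],[0,138,-48.5,90,0.5],[0,138,-48.5,110,0.5],[0,138,-48.5,110,0.5],[0,138,-48.5,110,0.5]]]'

```text
clock: 19.0
eef_pos: [436.8, 347.5, 54.0]
eef_rot: [3.141, -0.0, 1.462]
wrist_force: [0.4, -0.4, -1.0]
finger_gap: 15.7
```

Run:
```python
from seg import *; from plan import plan
c=shot("wrist"); c=shot("wrist"); save(c,"w6.png")
s=manip.read_state(); print(s["eef_pos"],s["eef_rot"],s["finger_gap"],s["clock"],s["wrist_force"])
plan([(435.4,349.2,21,84)])
```

```text
[437.16479261 348.1098234   54.96419754] [ 3.13971455e+00 -1.57586155e-03  1.46218158e+00] 15.677028791231372 19.1 [ 0.14264905  0.19541175 -2.0438813 ]
(435.4, 349.2, 21, 84) -> dx 0.9 dy -1.9 dz 34.0 roll -0.2 dist 2
```

View pics/w6.png

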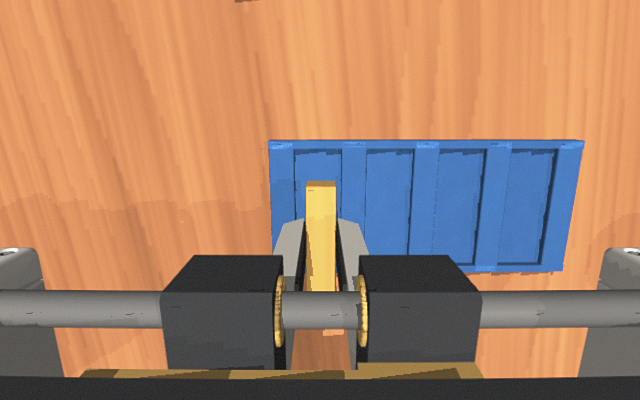

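Run:
```python
from seg import *; from plan import plan
c=shot("wrist")
s=manip.read_state(); print(s["eef_pos"])
w=world(c,[[268,141],[583,141],[562,271]],9); print(w.round(1).tolist(),"ctr",((w[0]+w[2])/2).round(1), np.linalg.norm(w[1]-w[0]),np.linalg.norm(w[1]-w[2]))
v=world(c,[[296,152],[343,152]],9); print("lane0 end",v.round(1).tolist())
```

```text
[437.076404   348.21975337  54.95136707]
[[409.7, 398.7], [606.3, 377.7], [597.9, 289.1]] ctr [503.8 343.9] 197.68454552066714 88.96685454229751
lane0 end [[426.1, 390.0], [455.4, 386.9]]
```

>>> send_rows --series '[[[0,1.5,-1,20,0],[0,1.5,-1,29,0],[0,1.5,-1,34,0],[0,1.5,-1,34,0],[0.3,1.5,-1,34,0],[0.3,1.5,-1,34,0],[0.3,1.5,-1,34,0],[0.3,1.5,-1,20,0],[0.3,1.5,-1,-30,0],[0.3,1.5,-1,-80,0]]]'

```text
clock: 20.15
eef_pos: [434.9, 349.4, 135.2]
eef_rot: [-3.141, 0.001, 1.463]
wrist_force: [-0.5, 0.2, 0.3]
finger_gap: 28.4
```

Run:
```python
from seg import *; from plan import plan
c=shot("side")
for o in brass(c): print(*o)
c=shot("wrist"); 
s=manip.read_state(); print(s["eef_pos"],s["eef_rot"],s["finger_gap"],s["clock"],s["wrist_force"])
for o in brass(c,20):
    if o[0][1]<330: print(*o)
plan([(433.5,158,110,28),(433.5,158,110,208)])
```

```text
[272. 109.] [435.9 346.9] 67 9 82 61
[281. 155.] [432.9 155.1] 62 18 29 103
[330. 216.] [517.8 -70.7] 60 24 -41 184
[327. 319.] [ 456.  -333.8] 33 16 -11 131
[338. 331.] [ 473.3 -362.7] 57 19 2 222
[326. 346.] [ 441.4 -390.2] 34 18 3 148
[536. 378.] [ 824.1 -528.8] 89 34 25 774
[437.64330819 351.39396028 141.03267988] [ 3.13308483 -0.00741777  1.46303955] 28.062594226007217 20.25 [ 0.20455815 -0.83541518 -0.33457186]
[317. 191.] [435.4 349. ] 58 15 83 1122
[248. 309.] [357.1 239.1] 77 12 77 386
[393. 311.] [493.1 223.7] 77 14 89 474
(433.5, 158, 110, 28) -> dx -192.7 dy 16.7 dz 31.0 roll 55.8 dist 193
(433.5, 158, 110, 208) -> dx 0.0 dy 0.0 dz 0.0 roll -180.0 dist 0
```

>>> send_rows --series '[[[0.5,-191,17.5,25,56],[0.5,-191,17.5,25,56],[0.5,-191,17.5,25,56],[0.5,-191,17.5,25,56],[0.5,-191,17.5,25,56],[0.5,-191,17.5,25,56],[0.5,-191,17.5,25,56],[0.5,-191,17.5,25,56]]]'

```text
clock: 21.05
eef_pos: [432.3, 157.9, 108.8]
eef_rot: [3.141, -0.001, 0.484]
wrist_force: [-0.0, 0.5, -0.5]
finger_gap: 46.8
```

Run:
```python
from seg import *; from plan import plan
c=shot("wrist"); c=shot("wrist")
s=manip.read_state(); print(s["eef_pos"],s["eef_rot"],s["finger_gap"],s["clock"])
for o in brass(c): 
    if o[0][1]<300: print(*o)
plan([(433.5,158,16,28),(482,346,120,84)])
```

```text
[432.24525721 158.03479333 108.63307781] [ 3.14146517e+00 -4.28124212e-04  4.88213770e-01] 46.993265794848675 21.15
[89. 74.] [435.  349.3] 59 16 83 1721
[319. 191.] [435.2 159.9] 59 15 28 1429
[609. 228.] [516.6 -60.4] 59 17 -41 1056
[214. 283.] [324.4 201.2] 13 5 24 47
(433.5, 158, 16, 28) -> dx 1.1 dy 0.6 dz 92.6 roll -0.0 dist 1
(482, 346, 120, 84) -> dx 131.1 dy -143.2 dz -104.0 roll -56.0 dist 194
```

>>> send_rows --series '[[[0.5,2.5,0,50,0],[0.5,2.5,0,83,0],[0.5,2.5,0,92.5,0],[0.5,2.5,0,92.5,0],[0,2.5,0,92.5,0],[0,2.5,0,92.5,0],[0,2.5,0,92.5,0],[0,2.5,0,92.5,0],[0,2.5,0,92.5,0],[0,2.5,0,45,0]]]'

```text
clock: 22.15
eef_pos: [431.6, 158.3, 59.6]
eef_rot: [-3.14, 0.01, 0.485]
wrist_force: [1.4, 0.6, -1.6]
finger_gap: 15.1
```

>>> send_rows --series '[[[0,0,0,-30,0],[0,128.5,-143.5,-30,-56],[0,128.5,-143.5,-30,-56],[0,128.5,-143.5,-30,-56],[0,128.5,-143.5,-30,-56],[0,128.5,-143.5,-30,-56],[0,128.5,-143.5,-30,-56],[0,128.5,-143.5,-30,-56],[0,128.5,-143.5,-20,-56],[0,128.5,-143.5,-20,-56]]]'

```text
clock: 23.15
eef_pos: [480.4, 345.5, 81.5]
eef_rot: [-3.14, 0.002, 1.46]
wrist_force: [-0.5, -1.1, -0.3]
finger_gap: 15.4
```

Run:
```python
from seg import *; from plan import plan
c=shot("wrist"); c=shot("wrist"); save(c,"w7.png")
s=manip.read_state(); print(s["eef_pos"],s["eef_rot"],s["finger_gap"],s["clock"])
for o in brass(c): 
    if o[0][1]<300: print(*o)
plan([(481,346.2,21,84)])
```

```text
[480.8850535  345.80208017  82.75363497] [-3.14079845e+00  6.54996169e-04  1.46081287e+00] 15.801211134355734 23.25
[256. 208.] [435.4 347.8] 59 17 84 1710
[321. 233.] [477.4 320.8] 81 21 84 2764
(481, 346.2, 21, 84) -> dx 0.4 dy 0.1 dz 61.8 roll -0.3 dist 0
```

View pics/w7.png

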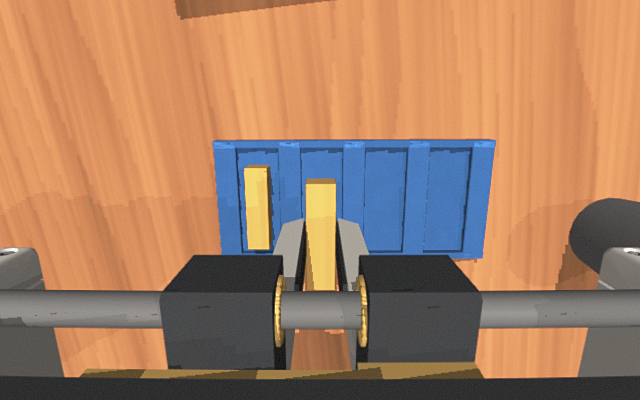

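Blank A sits in its lane at (257,208), and the next one is above the second lane. Placing it.

>>> send_rows --series '[[[0,0.5,0,45,0],[0,0.5,0,58,0],[0,0.5,0,62.5,0],[0,0.5,0,62.5,0],[0.3,0.5,0,62.5,0],[0.3,0.5,0,62.5,0],[0.3,0.5,0,62.5,0],[0.3,0.5,0,45,0],[0.3,0.5,0,0,0],[0.3,0.5,0,-40,0]]]'

```text
clock: 24.25
eef_pos: [481.0, 346.4, 124.9]
eef_rot: [-3.141, 0.0, 1.463]
wrist_force: [0.7, 1.0, 0.5]
finger_gap: 28.5
```

Run:
```python
from seg import *; from plan import plan
c=shot("side")
for o in brass(c): print(*o)
c=shot("wrist"); 
s=manip.read_state(); print(s["eef_pos"],s["eef_rot"],s["finger_gap"],s["clock"],s["wrist_force"])
for o in brass(c,20):
    if o[0][1]<330: print(*o)
plan([(517.5,-67.5,110,139),(517.5,-67.5,110,139)],(481,346,123.5,83.7))
```

```text
[272. 108.] [436.1 346.8] 67 12 85 61
[287. 107.] [479.6 343. ] 67 15 81 67
[330. 216.] [517.8 -70.7] 60 24 -41 179
[327. 319.] [ 456.1 -333.8] 33 16 -11 131
[338. 331.] [ 473.3 -362.6] 57 19 2 225
[326. 347.] [ 441.2 -390.3] 34 18 2 152
[536. 378.] [ 824.1 -528.9] 89 34 24 775
[483.12768919 347.83180358 129.24356065] [ 3.13446029 -0.00566951  1.46289003] 28.28332394624532 24.35 [ 0.8200485  -0.4478306  -0.74614519]
[318. 192.] [481.1 347.2] 58 15 84 1224
[263. 194.] [435.8 348.7] 58 16 84 1189
[248. 311.] [406.  242.5] 73 12 78 410
[393. 311.] [536.3 227.9] 74 13 89 469
(517.5, -67.5, 110, 139) -> dx -407.0 dy 81.7 dz 13.5 roll -55.3 dist 415
(517.5, -67.5, 110, 139) -> dx 0.0 dy 0.0 dz 0.0 roll 0.0 dist 0
```

>>> send_rows --series '[[[0.5,-407,81.5,13.5,-55.5],[0.5,-407,81.5,13.5,-55.5],[0.5,-407,81.5,13.5,-55.5],[0.5,-407,81.5,13.5,-55.5],[0.5,-407,81.5,13.5,-55.5],[0.5,-407,81.5,13.5,-55.5],[0.5,-407,81.5,13.5,-55.5],[0.5,-407,81.5,13.5,-55.5],[0.5,-407,81.5,13.5,-55.5],[0.5,-407,81.5,13.5,-55.5]]]'

```text
clock: 25.35
eef_pos: [518.2, -71.0, 109.3]
eef_rot: [-3.141, 0.0, 2.427]
wrist_force: [-0.0, -0.2, -0.2]
finger_gap: 47.2
```

Run:
```python
from seg import *; from plan import plan
c=shot("wrist"); c=shot("wrist")
s=manip.read_state(); print(s["eef_pos"],s["eef_rot"],s["finger_gap"],s["clock"])
for o in brass(c): 
    if o[0][1]<300: print(*o)
plan([(518,-67,16,139),(526.7,341.5,80,84)])
```

```text
[518.11276333 -67.31644572 109.40827858] [-3.14146212e+00 -5.61179357e-04  2.42959538e+00] 47.032682679664354 25.45
[326. 194.] [519.2 -65.3] 58 15 -40 1383
(518, -67, 16, 139) -> dx 0.3 dy 0.2 dz 93.4 roll 0.2 dist 0
(526.7, 341.5, 80, 84) -> dx 261.4 dy 314.0 dz -64.0 roll 55.0 dist 409
```

>>> send_rows --series '[[[0.5,0.5,1.5,50,0],[0.5,0.5,1.5,84,0],[0.5,0.5,1.5,93.5,0],[0.5,0.5,1.5,93.5,0],[0,0.5,1.5,93.5,0],[0,0.5,1.5,93.5,0],[0,0.5,1.5,93.5,0],[0,0.5,1.5,93.5,0],[0,0.5,1.5,93.5,0],[0,0.5,1.5,50,0]]]'

```text
clock: 26.45
eef_pos: [516.3, -65.0, 56.2]
eef_rot: [-3.137, -0.008, 2.431]
wrist_force: [0.0, 0.3, -0.7]
finger_gap: 15.6
```

>>> send_rows --series '[[[0,0,0,-30,0],[0,261,312.5,-30,55],[0,261,312.5,-30,55],[0,261,312.5,-30,55],[0,261,312.5,-30,55],[0,261,312.5,-30,55],[0,261,312.5,-30,55],[0,261,312.5,-30,55],[0,261,312.5,-30,55],[0,261,312.5,-20,55]]]'

```text
clock: 27.45
eef_pos: [524.7, 344.8, 80.8]
eef_rot: [3.14, -0.001, 1.472]
wrist_force: [0.6, -0.5, -0.6]
finger_gap: 15.1
```

Run:
```python
from seg import *; from plan import plan
c=shot("wrist"); c=shot("wrist"); c=shot("wrist"); save(c,"w8.png")
s=manip.read_state(); print(s["eef_pos"],s["eef_rot"],s["finger_gap"],s["clock"])
for o in brass(c): 
    if o[0][1]<300: print(*o)
plan([(526.7,342,21,84)])
```

```text
[523.71657737 343.19119232  78.6130981 ] [-3.14018112e+00  9.63509735e-04  1.47442130e+00] 15.491098691765348 27.6
[260. 210.] [480.9 345.9] 59 16 84 1760
[195. 213.] [434.3 347.7] 59 15 83 1677
[208. 185.] [446.8 367.2] 15 3 85 47
[321. 235.] [520.7 321.2] 80 20 85 2762
(526.7, 342, 21, 84) -> dx -0.9 dy 3.1 dz 57.6 roll 0.5 dist 3
```

>>> send_rows --series '[[[0,-0.5,3,40,0.5],[0,-0.5,3,53,0.5],[0,-0.5,3,58,0.5],[0,-0.5,3,58,0.5],[0.3,-0.5,3,58,0.5],[0.3,-0.5,3,58,0.5],[0.3,-0.5,3,58,0.5],[0.3,-0.5,3,40,0.5],[0.3,-0.5,3,0,0.5],[0.3,-0.5,3,-40,0.5]]]'

```text
clock: 28.6
eef_pos: [527.3, 340.7, 120.8]
eef_rot: [-3.141, 0.001, 1.463]
wrist_force: [-0.4, -0.3, -0.6]
finger_gap: 28.3
```

>>> send_rows --series '[[[0.3,-60,0,-60,0],[0.3,-60,0,-60,0],[0.3,-60,0,-60,0]]]'

```text
clock: 28.9
eef_pos: [522.4, 279.7, 184.2]
eef_rot: [3.136, -0.003, 1.461]
wrist_force: [0.0, 0.2, -0.2]
finger_gap: 27.8
```

Run:
```python
from seg import *; from plan import plan
c=shot("side")
for o in brass(c): print(*o)
c=shot("wrist"); c=shot("wrist"); save(c,"w9.png")
s=manip.read_state(); print(s["eef_pos"],s["eef_rot"],s["finger_gap"],s["clock"],s["wrist_force"])
for o in brass(c,20):
    if o[0][1]<330: print(*o)
```

```text
[ 3. 72.] [-365.1  683.7] 133 17 -79 99
[303. 106.] [528.  337.9] 67 14 84 68
[272. 109.] [435.9 346.9] 67 9 82 61
[287. 107.] [479.6 343. ] 67 15 81 67
[327. 319.] [ 455.9 -334.8] 33 18 -11 132
[338. 331.] [ 473.3 -362.5] 57 19 2 224
[326. 347.] [ 441.2 -390.2] 34 18 1 151
[536. 378.] [ 824.1 -528.8] 89 34 25 773
[520.96491225 281.55122776 179.07094609] [-3.14088030e+00  2.29801751e-04  1.46287795e+00] 28.45068484039591 29.05 [-0.29679892 -0.16941443  0.2005552 ]
[271. 115.] [481.6 345.9] 58 16 84 1045
[222. 118.] [435.7 348.2] 58 15 83 1016
[321. 117.] [527.5 339.1] 58 14 84 1023
[248. 310.] [429.1 145.6] 87 16 77 415
[391. 290.] [581.2 151.4] 42 13 -82 193
```

View pics/w9.png

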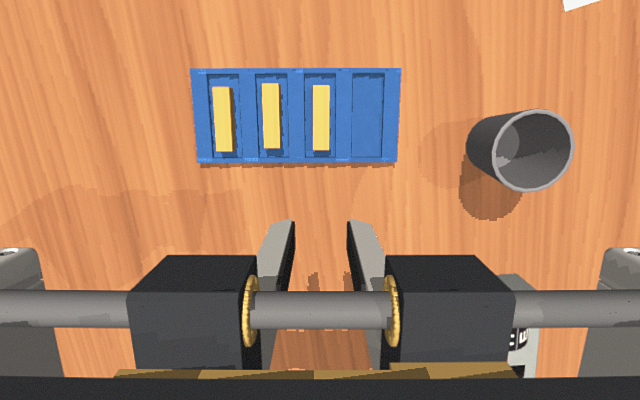

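Three blanks lie flat and aligned in lanes (222,118), (271,115) and (321,117), angles within 1° of the lane. All three rejects are still in the box and nothing brass is left on the bench. Now the wheels.

Run:
```python
from seg import *; from plan import plan
for n in ["scene","side"]:
    c=shot(n); hsv=cv2.cvtColor(c["img"],cv2.COLOR_RGB2HSV)
    x0,y0,x1,y1={"scene":(388,225,440,265),"side":(360,130,400,170)}[n]
    m=((hsv[:,:,0]<6)|(hsv[:,:,0]>172))&(hsv[:,:,1]>150)&(hsv[:,:,2]>80); k=np.zeros_like(m);k[y0:y1,x0:x1]=1
    N,l,st,ce=cv2.connectedComponentsWithStats((m&k).astype(np.uint8))
    for i in range(1,N): print(n,"fin",ce[i].round(1),st[i,4],world(c,[ce[i]],60).round(1))
    for t in ["tens","units"]:
        for d in manip.silhouettes(t,c)[:3]:
            ys,xs=np.nonzero(d["pixels"]); print(n,t,round(d["conf"],2),[int(v) for v in d["rect"]],world(c,[[xs.mean(),ys.mean()]],60).round(0) if len(xs) else 0)
    cards={"scene":[380,265]}
s=manip.read_state(); print(s["eef_pos"],s["eef_rot"])
```

```text
scene fin [426.  236.5] 6 [[687.2 134.5]]
scene fin [410.7 245.9] 14 [[685.7  83.1]]
scene fin [395.6 254.9] 14 [[683.6  34.8]]
scene fin [390.1 261.9] 15 [[690.9   9.7]]
scene tens 0.57 [408, 232, 19, 21] [[690. 111.]]
scene units 0.74 [390, 244, 24, 19] [[689.  54.]]
scene units 0.17 [421, 174, 20, 14] [[557. 292.]]
side fin [375. 135.] 1 [[686.2 136.5]]
side fin [379.6 148.8] 5 [[683.9  84.3]]
side fin [384.  161.7] 11 [[682.2  37.7]]
side fin [394. 169.] 7 [[699.7   8.8]]
side tens 0.66 [367, 137, 21, 9] [[682. 111.]]
side units 0.79 [371, 150, 21, 12] [[680.  56.]]
side units 0.29 [359, 139, 64, 111] [[666. -51.]]
side units 0.16 [260, 94, 67, 27] [[498. 274.]]
[520.93806101 281.61977299 178.95663856] [-3.14048900e+00  6.71357107e-04  1.46354732e+00]
```

>>> send_rows --series '[[[0,-243,191,-10,-4],[0,-243,191,-10,-4],[0,-243,191,-10,-4],[0,-243,191,-10,-4],[0,-243,191,-10,-4],[0,-243,191,-10,-4],[0,-243,191,-10,-4],[0,-243,191,-10,-4],[0,-243,191,-10,-4]]]'

```text
clock: 30.25
eef_pos: [684.5, 20.3, 189.3]
eef_rot: [-3.141, -0.0, 1.534]
wrist_force: [-0.7, -0.4, -0.1]
finger_gap: 0.4
```

Run:
```python
from seg import *; from plan import plan
c=shot("wrist"); c=shot("wrist"); c=shot("wrist"); save(c,"w10.png")
s=manip.read_state(); print(s["eef_pos"],s["eef_rot"],s["finger_gap"],s["clock"])
np.save("w10pose.npy",c["pose"])
```

```text
[684.51398055  20.71866831 189.99563759] [ 3.14152293e+00 -6.49812116e-05  1.53460094e+00] 0.40946520443186496 30.4
```

View pics/w10.png

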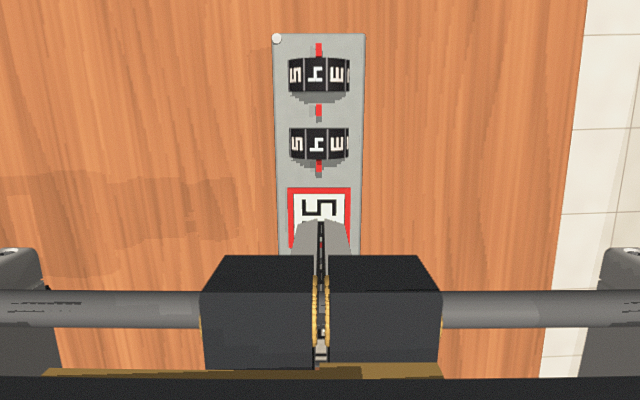

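Both wheels show 4 on top at (316,77) and (316,143), with the fins at column 318–319. Digit 5 is on the robot side. So tens needs about +1 digit and units about +4.

```bash
cat > wh.py <<'E'
from seg import *
def wheels(c,z=66):
    # sub-pixel digit centroids on each wheel + fin columns, mapped to the wheel-top plane
    hsv=cv2.cvtColor(c["img"],cv2.COLOR_RGB2HSV)
    red=(((hsv[:,:,0]<6)|(hsv[:,:,0]>172))&(hsv[:,:,1]>150)&(hsv[:,:,2]>80)).astype(np.uint8)
    wht=((hsv[:,:,1]<60)&(hsv[:,:,2]>175)).astype(np.uint8)
    for nm,m,zz in (("fin",red,60),("dig",wht,z)):
        N,l,st,ce=cv2.connectedComponentsWithStats(m,connectivity=8)
        for i in range(1,N):
            w=world(c,[ce[i]],zz)[0]
            x,y,ww,hh=st[i,:4]; b=world(c,[[x-.5,y+hh/2],[x+ww-.5,y+hh/2]],zz)[:,0]
            if 650<w[0]<725 and 25<w[1]<150 and st[i,4]>12: print(nm,ce[i].round(1),st[i,4],w.round(1),"x-extent",b.round(1),"mid",b.mean().round(1))
E
python3 - <<'E'
from wh import *
c=shot("wrist"); wheels(c); s=manip.read_state(); print(s["eef_pos"],np.degrees(s["eef_rot"]))
E
```

```text
fin [318.1  49.7] 73 [686.3 134.4] x-extent [684.2 689.1] mid 686.6
fin [318.4 109.5] 68 [684.8  86.8] x-extent [682.3 687.4] mid 684.9
fin [318.3 165.7] 66 [683.   38.9] x-extent [680.5 685.7] mid 683.1
dig [318.7 121. ] 8762 [684.7  77.5] x-extent [644.1 721.9] mid 683.0
dig [295.2  74.6] 106 [667.  115.1] x-extent [662.5 671.4] mid 666.9
dig [315.1  74.4] 94 [683.2 114.6] x-extent [677.1 688.4] mid 682.7
dig [335.8  75. ] 124 [699.9 113.6] x-extent [694.8 705.4] mid 700.1
dig [296.6 142.9] 89 [665.4  60. ] x-extent [661.  669.5] mid 665.2
dig [336.4 143.9] 108 [699.  58.] x-extent [694.  704.2] mid 699.1
dig [316.7 144.9] 84 [682.3  57.7] x-extent [676.2 687.2] mid 681.7
[684.58802301  20.53628842 190.07161972] [ 1.79986711e+02 -3.19614247e-03  8.79183772e+01]
```

>>> send_rows --newtons 30 --series '[[[0,94,-12,0,0],[0,94,-12,50,0],[0,94,-12,90,0],[0,94,-12,105,0],[0,94,-12,112,0],[0,94,-12,112,0],[0,94,-12,112,0],[0,94,-12,112,0]]]'

```text
clock: 31.25
eef_pos: [677.3, 113.4, 79.7]
eef_rot: [3.139, -0.0, 1.532]
wrist_force: [0.1, 1.1, -0.3]
finger_gap: 0.7
```

>>> send_rows --series '[[[0,0,0,2,0],[0,0,0,3,0],[0,0,0,4,0],[0,0,0,4,0],[0,0,0,4,0],[0,0,0,4,0]]]'

```text
clock: 31.85
eef_pos: [676.5, 113.5, 73.8]
eef_rot: [3.142, -0.0, 1.533]
wrist_force: [0.5, 0.2, -0.3]
finger_gap: 0.5
```

>>> send_rows --series '[[[0,0,0,1,0],[0,0,0,1,0],[0,0,0,1,0],[0,0,0,1,0]]]'

```text
clock: 32.25
eef_pos: [676.7, 113.5, 73.3]
eef_rot: [3.141, -0.0, 1.533]
wrist_force: [-1.7, -0.7, 4.5]
finger_gap: 0.8
```

>>> send_rows --series '[[[0,0,0,1,0],[0,0,0,1,0],[0,0,0,1,0],[0,0,0,1,0]]]'

```text
clock: 32.65
eef_pos: [676.9, 113.6, 73.2]
eef_rot: [3.14, -0.0, 1.533]
wrist_force: [-2.9, -0.4, 11.5]
finger_gap: 0.4
```

>>> send_rows --series '[[[0,0,2,0,0],[0,0,4,0,0],[0,0,6,0,0],[0,0,8,0,0],[0,0,10,0,0],[0,0,12,0,0],[0,0,14,0,0],[0,0,16,0,0],[0,0,18,0,0],[0,0,18,0,0]]]'

```text
clock: 33.65
eef_pos: [695.6, 112.9, 73.1]
eef_rot: [3.138, -0.0, 1.533]
wrist_force: [2.8, -0.8, 8.7]
finger_gap: 0.2
```

>>> send_rows --series '[[[0,0,0,0,0],[0,0,0,-5,0],[0,0,0,-20,0],[0,-95,0,-50,0],[0,-95,0,-85,0],[0,-95,0,-120,0],[0,-95,0,-120,0],[0,-95,0,-120,0]]]'

```text
clock: 34.45
eef_pos: [691.1, 17.6, 193.6]
eef_rot: [3.139, -0.0, 1.532]
wrist_force: [0.5, 0.6, -1.7]
finger_gap: 0.2
```

Run:
```python
from wh import *
c=shot("wrist"); c=shot("wrist"); wheels(c); s=manip.read_state(); print(s["eef_pos"],np.degrees(s["eef_rot"]),s["clock"])
```

```text
fin [310.5  47. ] 78 [686.4 134.3] x-extent [684.  688.9] mid 686.4
fin [311. 107.] 55 [684.8  86.5] x-extent [682.6 686.9] mid 684.7
fin [311.5 162.4] 69 [683.1  39.1] x-extent [680.5 685.7] mid 683.1
dig [311.1 117.6] 8645 [684.6  77.8] x-extent [643.2 721.5] mid 682.4
dig [287.6  71.6] 107 [667.1 115.3] x-extent [662.9 671.9] mid 667.4
dig [307.1  70.5] 131 [683.  115.5] x-extent [676.8 689.8] mid 683.3
dig [329.5  72.8] 73 [701.2 113. ] x-extent [696.3 705.3] mid 700.8
dig [289.6 140.1] 92 [665.6  59.9] x-extent [661.2 669.7] mid 665.4
dig [309.6 141.9] 80 [682.4  57.7] x-extent [675.6 687.5] mid 681.6
dig [329.3 141.2] 92 [699.3  57.7] x-extent [694.3 704.5] mid 699.4
[690.40444599  18.36535708 190.75917237] [-1.79894123e+02 -2.79994509e-03  8.78446074e+01] 34.55
```

Tens moved on by one digit, now about 4.9 by the three visible glyphs. Units next, in four strokes.

>>> send_rows --series '[[[0,39,-18,0,0],[0,39,-18,50,0],[0,39,-18,90,0],[0,39,-18,108,0],[0,39,-18,112,0],[0,39,-18,112,0],[0,39,-18,112,0],[0,39,-18,112,0]]]'

```text
clock: 35.35
eef_pos: [674.9, 57.6, 81.2]
eef_rot: [3.14, -0.0, 1.533]
wrist_force: [-0.3, -0.0, 0.3]
finger_gap: 0.8
```

>>> send_rows --series '[[[0,0,0,5,0],[0,0,0,8,0],[0,0,0,8,0],[0,0,0,8,0]]]'

```text
clock: 35.75
eef_pos: [674.8, 57.6, 73.1]
eef_rot: [3.14, -0.0, 1.533]
wrist_force: [-3.3, -0.2, 10.6]
finger_gap: 0.7
```

>>> send_rows --series '[[[0,0,3,0,0],[0,0,6,0,0],[0,0,9,0,0],[0,0,12,0,0],[0,0,15,0,0],[0,0,17.5,0,0],[0,0,19,0,0],[0,0,19,0,0]]]'

```text
clock: 36.55
eef_pos: [694.3, 56.8, 73.0]
eef_rot: [3.139, -0.0, 1.533]
wrist_force: [1.8, 0.5, 6.1]
finger_gap: 0.6
```

>>> send_rows --series '[[[0,0,0,-8,0],[0,0,0,-8,0],[0,0,-19,-8,0],[0,0,-19,-8,0],[0,0,-19,-8,0],[0,0,-19,-3,0],[0,0,-19,0,0],[0,0,-19,0,0]]]'

```text
clock: 37.35
eef_pos: [675.3, 57.5, 73.2]
eef_rot: [3.14, -0.0, 1.533]
wrist_force: [-4.0, -0.3, 13.6]
finger_gap: 0.7
```

>>> send_rows --series '[[[0,0,3,0,0],[0,0,6,0,0],[0,0,9,0,0],[0,0,12,0,0],[0,0,15,0,0],[0,0,17.5,0,0],[0,0,19,0,0],[0,0,19,0,0]]]'

```text
clock: 38.15
eef_pos: [694.8, 56.8, 72.8]
eef_rot: [3.138, -0.0, 1.533]
wrist_force: [2.7, 0.7, 8.4]
finger_gap: 0.7
```

>>> send_rows --series '[[[0,0,0,-8,0],[0,0,0,-20,0],[0,-39,0,-50,0],[0,-39,0,-85,0],[0,-39,0,-120,0],[0,-39,0,-120,0],[0,-39,0,-120,0]]]'

```text
clock: 38.85
eef_pos: [692.0, 17.9, 192.6]
eef_rot: [3.14, -0.0, 1.533]
wrist_force: [0.6, 0.3, -0.6]
finger_gap: 0.5
```

Run:
```python
from wh import *
c=shot("wrist"); c=shot("wrist"); wheels(c); s=manip.read_state(); print(s["eef_pos"],np.degrees(s["eef_rot"]),s["clock"])
save(c,"w11.png",(260,20,120,170),3.5)
```

```text
fin [309.5  46.5] 82 [686.6 134.4] x-extent [684.1 689. ] mid 686.5
fin [310.  106.5] 60 [684.9  86.7] x-extent [682.7 687. ] mid 684.8
fin [310.5 162.4] 69 [683.1  39. ] x-extent [680.5 685.8] mid 683.1
dig [310.  117.4] 8658 [684.6  77.8] x-extent [643.4 721.5] mid 682.4
dig [286.5  70.9] 104 [667.2 115.5] x-extent [663.1 671.3] mid 667.2
dig [305.9  70.5] 141 [683.  115.2] x-extent [677.  689.9] mid 683.4
dig [328.9  72.2] 75 [701.6 113.2] x-extent [696.4 705.3] mid 700.9
dig [292.9 142. ] 62 [669.2  57.9] x-extent [663.  672.4] mid 667.7
dig [309.9 140.6] 122 [683.7  58.6] x-extent [678.2 690.1] mid 684.2
dig [330.8 140.1] 95 [701.4  58.3] x-extent [696.1 706.2] mid 701.2
[691.43412895  17.95736137 190.48868445] [-1.79880268e+02  2.30576786e-03  8.78262184e+01] 38.95
```

View pics/w11.png

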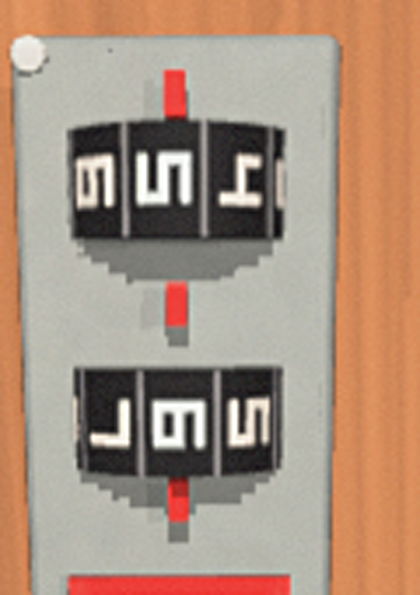

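Units now reads 6, centred at (179,425) in the crop. Tens reads 5 but about 2.5 mm short (sector middle 164 against the fin at 175). Remaining: units +2 digits, tens +2.5 mm.

>>> send_rows --series '[[[0,39,-18,0,0],[0,39,-18,50,0],[0,39,-18,90,0],[0,39,-18,108,0],[0,39,-18,112,0],[0,39,-18,112,0],[0,39,-18,116,0],[0,39,-18,120,0],[0,39,-18,120,0],[0,39,-18,120,0]]]'

```text
clock: 39.95
eef_pos: [676.1, 57.5, 73.5]
eef_rot: [3.139, -0.0, 1.533]
wrist_force: [-1.8, -0.0, 7.7]
finger_gap: 1.0
```

>>> send_rows --series '[[[0,0,3,0,0],[0,0,6,0,0],[0,0,9,0,0],[0,0,12,0,0],[0,0,14.5,0,0],[0,0,16.5,0,0],[0,0,17.5,0,0],[0,0,17.5,0,0]]]'

```text
clock: 40.75
eef_pos: [693.7, 56.8, 73.2]
eef_rot: [3.139, -0.0, 1.533]
wrist_force: [1.4, 0.3, 5.8]
finger_gap: 0.8
```

>>> send_rows --series '[[[0,0,0,-8,0],[0,0,0,-8,0],[0,0,-17.5,-8,0],[0,0,-17.5,-8,0],[0,0,-17.5,-8,0],[0,0,-17.5,-3,0],[0,0,-17.5,0,0],[0,0,-17.5,0,0]]]'

```text
clock: 41.55
eef_pos: [676.5, 57.4, 73.4]
eef_rot: [3.139, -0.0, 1.533]
wrist_force: [-3.3, -0.9, 14.5]
finger_gap: 0.4
```

>>> send_rows --series '[[[0,0,3,0,0],[0,0,6,0,0],[0,0,9,0,0],[0,0,12,0,0],[0,0,14.5,0,0],[0,0,16.5,0,0],[0,0,17.5,0,0],[0,0,17.5,0,0]]]'

```text
clock: 42.35
eef_pos: [694.3, 56.8, 72.9]
eef_rot: [3.138, -0.0, 1.533]
wrist_force: [2.0, -0.5, 9.2]
finger_gap: 0.2
```

>>> send_rows --series '[[[0,0,0,-8,0],[0,0,0,-30,0],[0,56,-9,-30,0],[0,56,-9,-30,0],[0,56,-9,-20,0],[0,56,-9,-8,0],[0,56,-9,-8,0],[0,56,-9,-4,0],[0,56,-9,0,0],[0,56,-9,0,0]]]'

```text
clock: 43.35
eef_pos: [687.6, 112.2, 74.1]
eef_rot: [3.137, 0.0, 1.532]
wrist_force: [1.2, -2.7, 12.2]
finger_gap: 0.4
```

>>> send_rows --series '[[[0,0,0.8,0,0],[0,0,1.6,0,0],[0,0,2.3,0,0],[0,0,2.3,0,0],[0,0,2.3,0,0]]]'

```text
clock: 43.85
eef_pos: [689.7, 112.2, 74.0]
eef_rot: [3.137, 0.0, 1.532]
wrist_force: [1.0, -1.8, 11.6]
finger_gap: 0.4
```

>>> send_rows --series '[[[0,0,0,-8,0],[0,0,0,-20,0],[0,-95,0,-50,0],[0,-95,0,-85,0],[0,-95,0,-120,0],[0,-95,0,-120,0],[0,-95,0,-120,0]]]'

```text
clock: 44.55
eef_pos: [685.0, 17.8, 193.4]
eef_rot: [3.139, -0.0, 1.532]
wrist_force: [-0.2, 0.5, -0.4]
finger_gap: 0.4
```

Run:
```python
from wh import *
c=shot("wrist"); c=shot("wrist"); wheels(c); s=manip.read_state(); print(s["eef_pos"],np.degrees(s["eef_rot"]),s["clock"])
save(c,"w12.png",(260,20,120,170),3.5)
```

```text
fin [317.6  46.5] 82 [686.1 134.6] x-extent [683.6 688.5] mid 686.0
fin [318. 107.] 55 [684.6  86.4] x-extent [682.4 686.7] mid 684.5
fin [318.4 162.6] 68 [683.   38.9] x-extent [680.5 685.8] mid 683.1
dig [318.5 118.6] 8774 [684.7  76.9] x-extent [643.9 722.1] mid 683.0
dig [298.4  70.9] 120 [669.8 115.6] x-extent [664.2 674.7] mid 669.5
dig [319.   70.5] 144 [686.6 115.3] x-extent [680.4 692.6] mid 686.5
dig [340.3  72.8] 68 [703.8 112.8] x-extent [699.1 708. ] mid 703.6
dig [298.2 140.3] 108 [666.8  59.6] x-extent [661.8 671.2] mid 666.5
dig [317.4 141. ] 133 [683.   58.3] x-extent [677.1 689. ] mid 683.1
dig [339.6 142.5] 52 [701.8  56.4] x-extent [695.8 705.2] mid 700.5
[684.23926064  18.51449803 190.67680159] [-1.79895429e+02 -2.29267716e-03  8.78417856e+01] 44.65
```

View pics/w12.png

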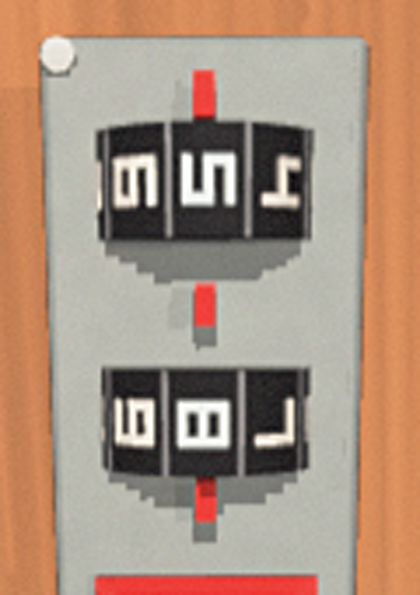

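The wheels read 5 (208,180) and 8 (203,425), each within about 1 mm of its fin. Last I check blanks, rejects, bottle and cup, then hand in.

>>> send_rows --series '[[[0,0,0,-40,0],[0,0,0,-40,0],[0,0,0,-40,0],[0,0,0,-40,0],[0,0,0,-40,0],[0,0,0,-40,0]]]'

```text
clock: 45.25
eef_pos: [684.5, 18.2, 230.8]
eef_rot: [-3.14, 0.0, 1.533]
wrist_force: [0.2, 0.6, -0.4]
finger_gap: 0.4
```

Run:
```python
from wh import *
for n in ["side","scene"]:
    c=shot(n); print(n)
    for o in brass(c): print(*o)
    for t,z in (("cup",35),("bottle",95)):
        d=manip.silhouettes(t,c)[0]; ys,xs=np.nonzero(d["pixels"]); print(t,round(d["conf"],2),world(c,[[xs.mean(),ys.mean()]],z).round(0))
    save(c,n+"9.png",(240,60,200,200) if n=="side" else (300,140,200,140),3 if n=="side" else 4)
```

```text
side
[277.  43.] [500.1 671.3] 66 12 90 44
[ 4. 73.] [-364.7  683.4] 168 28 -66 178
[303. 106.] [528.  337.9] 67 14 84 67
[272. 108.] [436.1 346.8] 67 12 85 61
[287. 107.] [482.9 342.8] 68 15 87 66
[327. 320.] [ 457. -334.] 31 16 -11 123
[337. 331.] [ 473.2 -362.6] 57 19 3 216
[326. 347.] [ 441.3 -390.6] 33 18 2 139
[536. 378.] [ 824.1 -528.8] 89 34 25 774
cup 0.86 [[699. 296.]]
bottle 0.59 [[ 665. -359.]]
scene
[383.  15.] [-342.1  953.5] 323 38 -46 250
[503. 131.] [500.7 699.7] 160 17 -89 153
[212. 283.] [ 457.6 -335.1] 41 15 -12 89
[187. 290.] [ 441.6 -390.8] 38 16 -1 89
[204. 293.] [ 471.5 -363.5] 58 16 1 137
cup 0.9 [[694. 299.]]
bottle 0.83 [[ 680. -358.]]
```

View pics/side9.png

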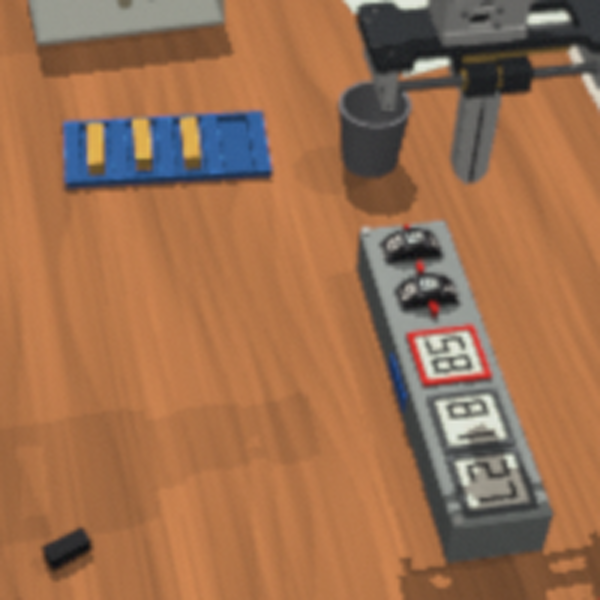

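Side view: three blanks lie in the lanes at (95,148), (142,142) and (191,142), the bench is clear apart from the black look-alike, and the red card shows 58. Cup and bottle are unmoved, and the arm is clear of everything. Handing in.

```bash
python3 -c "
from cell import manip
print(manip.sign_off())"
```

```text
the job is handed in; nothing more can be done
None
```

The sort is finished, the wheels are set to 58 (the number on the card in the red frame), and the job is handed in at about 45 s on the robot's clock. The hand-in gives no verdict, so what follows comes from my last pictures.

- **Rejects:** the stepped bar and both short bars lie in the scrap box farthest to the robot's right. I left the other red box and the black look-alike alone.
- **Good blanks:** all three on the bench lie flat in their own lanes of the blue rack, and the fourth lane is empty. In the last side view the middle blank measured about 3 mm and 6° off its earlier reading. That may be pixel noise or a small knock, and it is still inside the lane and the limits.
- **Wheels:** tens reads 5 and units reads 8, each within about 1 mm of the fins (roughly 0.03 rad, limit 0.2 rad).
- **Bystanders and arm:** the cup and bottle were in the same places as at the start, within measuring error, and the arm was clear of everything.

The scene view did not pick up the rack blanks in that final check. Their positions rest on the final side view and the wrist picture taken just after the last one was placed.

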